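Find the jar cap that fits on the neck gauge

ROBOT

A 6-joint arm with a two-finger parallel gripper is mounted at the origin on the work surface. World frame = base frame: x ahead of the robot, y to its left, z up, the work surface at z = 0. Lengths are in mm, angles in rad, forces in N, time in s.
With the tool pointing down it reaches from about 275 to 825 mm from the base axis. Payload 5.2 kg.
Tool frame: the origin (TCP) lies at the very end of the fingers, on their centre line; the grasp point (between the pads) lies 19 mm behind it; z points along the fingers, y is the direction in which the jaws open and shut (so a half turn about z gives the same grasp; the last joint's range is limited). The gripper opens to 93 mm and grips with 3 to 60 N. Pads are 15 mm wide; open, the fingers measure 128 mm over their backs; the gripper's body (75 mm by 188 mm) begins 65 mm behind the grasp point.
Start: joints at [0.979, 0.259, 1.535, -0, 1.348, -0.203], TCP at [208.472, 508.964, 218.653] pointing down, gripper open.
Joint ranges: [-3.14, 3.14], [-0.91, 2.08], [0.19, 2.58], [-1.22, 4.36], [0.22, 2.71], [-3.12, 3.12]. Speed limits (rad/s): [2.57, 2.57, 3.14, 3.14, 3.14, 3.14].

INTERFACE

Orientations are given as [roll, pitch, yaw] about the fixed x, y, z axes, in that order (R = Rz(yaw) Ry(pitch) Rx(roll)).
In Python, from bench import robot gives the robot as it stands. The module is installed in compiled form; this text tells all that it offers. Calls block until the motion is done:
- robot.move_ptp(position, orientation): joint-space move of the TCP to a pose.
- robot.move_linear(position, ori=None, speed=150, f_stop=None): straight line of the TCP; ori=None keeps the orientation; speed is the mean speed in mm/s. With f_stop (N) it stops when the force on the tool has changed by that much, and returns True; else False.
- robot.move_j(angles): joint-space move.
- robot.move_gripper(opening): opening from 0.0 (shut) to 1.0 (fully open); the grip force is fixed at half the most; returns when the fingers have stopped.
- robot.sleep(seconds).
- robot.inverse_kinematics(position, orientation): joint angles nearest the present ones, or None.
- robot.get_image(name): name is "scene" or "top"; returns a dict with "img" (420x560x3 uint8, blue, green, red), "fovy" (degrees; the focal length in pixels is half the picture's height over the tangent of half this angle, whatever the lens; pixels are square), "cx", "cy" (the principal point, pixels), "eye" and "orientation" of the camera in the world. Camera axes: x right, y down, z forward; pixel columns grow to the right and rows downward; lengths in mm; the calibration is good to about 2 mm. A picture is of the moment at which its call begins. There is no depth.
A pose or a line that the arm cannot do raises robot.MotionError and nothing moves.
- robot.hand_in(): hands the job in, once; it reports no verdict.
Readings, each from a call of its own:
- robot.current_t(): time.
- robot.current_qpos(): joint angles.
- robot.current_joint_vel(): joint speeds.
- robot.current_joint_efforts(): joint torques, N m.
- robot.current_tcp_pos(): TCP position.
- robot.current_eef_rot(): TCP orientation.
- robot.current_contact_force(): force on the tool from outside, world axes, zero at the start.
- robot.current_ft_torque(): the same for the moment, N m.
- robot.current_gripper_width(): opening from 0.0 (shut) to 1.0 (fully open).
Only numpy, scipy, OpenCV 4.12 (cv2) and the standard library are available. Lean on these libraries where they do the work, as an engineer would, in place of code of your own. Each camera call takes 0.05 s, during which the arm holds its last target. There are 200 camera calls.

TASK

One of the two aluminium jar caps is good and the other is faulty inside, and they look alike. Try them on the threaded neck gauge: the good cap turns clockwise fully home until its rim lands on the steel flange, the faulty one binds early and must not be forced. Leave the good cap screwed fully home on the gauge and the faulty one in the small empty wooden crate, turn gently, and leave the honey jar and the mug where they stand.

Things in the scene. Friction and masses are not known exactly. Their poses are not given: they have to be found in the camera images.
- cap_1: jar cap, loose, mouth down: twelve-sided aluminium, 56 mm across flats, 30 mm high, skirt and deck 3 mm thick, about 0.1 kg. Origin: centre of the skirt's lower rim, z up; flats face +x and every 30 deg. Inside, three round pins 4.4 mm thick, centred 5 mm above the rim, point inwards to radius 18 mm at 0, 120 and 240 deg from its x axis; a dark rib on the deck lies over each pin.
- cap_2: the other cap: same outside, pins, origin and axes as cap_1. In each cap a loose seal disc lies hidden above the pins: 3 mm thick in the good cap, 8.5 mm in the faulty one, where it meets the top of the gauge early. Which cap is faulty changes from start to start and cannot be seen.
- gauge: neck gauge, fixed: wooden block 100 x 100 x 34 mm, on it a steel flange 56 mm across with its top 40 mm above the origin, and an upright threaded steel neck 33 mm across (45 mm over the ridges). Origin: centre of the block's underside, z up. A cap turned under a light press (5 N) takes up to 0.25 N m; at its stop it sinks no more, and some 0.3 rad on it wedges, 80 N forcing the gauge.
- gauge_top (a point): centre of the top of the neck, 63.5 mm above the gauge's origin, tapered to 24 mm across. The thread: right-hand, three ridges 6 mm high, lead 36 mm a turn (5.7 mm down per rad clockwise). The ridges' upper ends lie at 0, 120 and 240 deg from the gauge's x axis, their middle 59 mm above its origin; each runs down clockwise from there. Axial play about 1.5 mm.
- gauge_flange (a point): centre of the flange's top, 40 mm above the gauge's origin. A cap set down with its pins about 20 deg counter-clockwise of the ridges' upper ends rests on the ridges with its rim about 9.5 mm above the flange. From there the good cap turns clockwise 1.3 to 1.6 rad until its rim is on the flange; the faulty one binds with its rim 4 to 6 mm above it, after 0.6 to 1 rad.
- crate: open wooden crate for faulty caps, fixed: outside 200 (x) x 140 (y) x 45 mm high, walls and floor 7 mm thick. Origin: centre of its underside; z up.
- honey_jar: bystander: closed jar of honey, 64 mm across, 85 mm high; origin at the centre of its foot
- mug: bystander: white mug, 76 mm across, 85 mm high, handle at its +y side; origin at the centre of its foot
Things that resemble listed ones, but are neither listed nor needed, are in the scene too. Leave any purple or red look-alike of the cap_1 alone.

How it is judged:
By the outcome, as a careful person would: the job done as asked, in the order asked, and still so for the second after the job is handed in, with the robot touching nothing.
It also fails if it takes over 72 s, if anything falls off the work surface, if the arm or the gripper's body presses on something with over 40 N, if the wrist force passes 120 N, or if a joint passes its speed limit or range.

## Working session

There is one attempt and no reset: what is moved stays moved. The work goes in short steps, each a Python script; the robot and the scene stay as the last script left them, time stands still between calls to the robot, and variables do not carry over. Pictures are saved under pics/ and viewed, about 8 in all and at most 12, crops included, and the job is handed in when it is done.

```bash
mkdir -p pics
python3 - <<'E'
from bench import robot
import cv2
for n in("scene","top"):
    d=robot.get_image(n); cv2.imwrite(f"pics/{n}0.png",d["img"])
    print(n,d["fovy"],d["cx"],d["cy"],d["eye"],d["orientation"])
print(robot.current_t(),robot.current_eef_rot())
E
```

```text
scene 55.581261011306644 275.81383808929934 209.05052827289487 [1208.53835037 -355.59985338  661.31386134] [-2.30107544 -0.01823735  1.09425074]
top 43.49865142240374 275.68795064882516 211.36733932724107 [ 526.35783798  -34.63280239 1109.82847912] [-3.07287104 -0.01262809 -1.58448628]
0.1 [-3.14002465e+00 -3.16673055e-04  2.75281839e+00]
```

View pics/scene0.png

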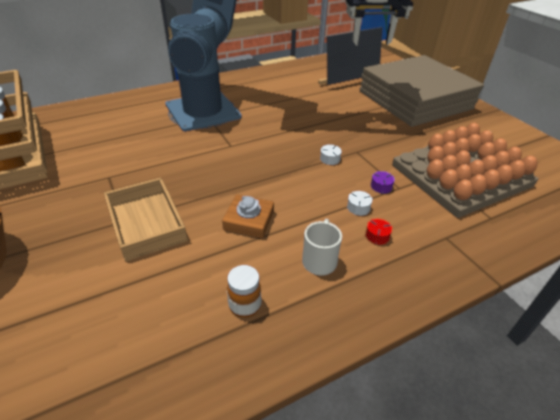

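View pics/top0.png

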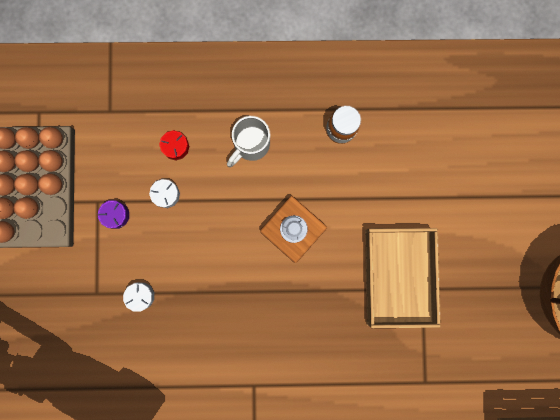

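The top view shows cap A near (164,193), cap B near (137,296), the gauge at (294,229) and the crate at (404,278). The scene view shows the caps at (360,203) and (331,155) and the gauge at (248,212). Next I'll take enlarged crops for rib and ridge angles.

```bash
cat > h.py <<'E'
from bench import robot
import numpy as np, cv2
from scipy.spatial.transform import Rotation as R
def cam(n,k=1):
    ds=[robot.get_image(n) for _ in range(k)]; d=ds[0]
    d["img"]=np.mean([x["img"].astype(float) for x in ds],0).astype(np.uint8); return d
def ray(d,u,v):
    f=210/np.tan(np.radians(d["fovy"]/2))
    r=R.from_euler("xyz",d["orientation"]).apply([(u-d["cx"])/f,(v-d["cy"])/f,1])
    return np.array(d["eye"]),r/np.linalg.norm(r)
def onz(d,u,v,z):
    e,r=ray(d,u,v); return e+r*(z-e[2])/r[2]
def tri(d1,p1,d2,p2):
    A=np.zeros((3,3));b=np.zeros(3);L=[]
    for d,p in((d1,p1),(d2,p2)):
        e,r=ray(d,*p);P=np.eye(3)-np.outer(r,r);A+=P;b+=P@e;L.append((e,P))
    x=np.linalg.solve(A,b); return x,[np.linalg.norm(P@(x-e)) for e,P in L]
def white(d,c,s=22,th=150):
    """contour of the bright, colourless blob nearest c"""
    h=cv2.cvtColor(d["img"],cv2.COLOR_BGR2HSV)
    m=((h[...,1]<60)&(h[...,2]>th)).astype(np.uint8)
    m=cv2.morphologyEx(m,cv2.MORPH_CLOSE,np.ones((5,5)))
    cs=cv2.findContours(m,cv2.RETR_EXTERNAL,cv2.CHAIN_APPROX_NONE)[0]
    cs=[q for q in cs if cv2.contourArea(q)>60]
    return min(cs,key=lambda q:np.linalg.norm(q.reshape(-1,2).mean(0)-c))
E
python3 - <<'E'
from h import *
T=cam("top",5);S=cam("scene",5)
cv2.imwrite("pics/t5.png",T["img"]);cv2.imwrite("pics/s5.png",S["img"])
def crop(d,c,h,sz): return cv2.resize(d["img"][c[1]-h:c[1]+h,c[0]-h:c[0]+h],(sz,sz),interpolation=cv2.INTER_CUBIC)
a=np.hstack([crop(T,c,20,260) for c in((164,193),(137,296),(294,229))])
b=np.hstack([crop(S,c,20,260) for c in((360,203),(331,155),(248,210))])
cv2.imwrite("pics/crops.png",np.vstack([a,b]))
for n,pt,ps in(("A",(164,193),(360,203)),("B",(137,296),(331,155)),("G",(294,229),(248,207))):
    for d,p in((T,pt),(S,ps)):
        q=white(d,p,th=120); print(n,cv2.minEnclosingCircle(q),cv2.boundingRect(q),cv2.contourArea(q))
E
```

```text
A ((163.0, 193.1999969482422), 14.589134216308594) (149, 179, 29, 29) 597.0
A ((359.41204833984375, 202.25570678710938), 13.287973403930664) (347, 191, 26, 24) 432.0
B ((137.45225524902344, 297.09295654296875), 14.779631614685059) (123, 283, 29, 29) 619.5
B ((330.25, 153.5), 11.305519104003906) (320, 144, 22, 21) 307.0
G ((293.31817626953125, 228.77272033691406), 13.60384464263916) (280, 216, 27, 27) 528.5
G ((247.88461303710938, 206.8076934814453), 11.664162635803223) (237, 196, 23, 22) 317.5
```

View pics/crops.png

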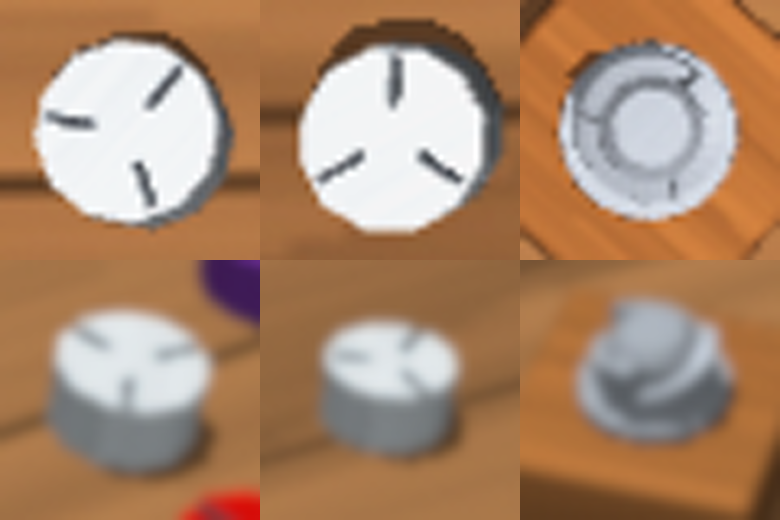

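The crops show clear ribs on both caps. The gauge's ridge ends, measured from (652,128), lie at about 54°, 172° and 288° in the image (y up). Next: deck centres, rib angles, block and crate corners.

```bash
cat > meas.py <<'E'
from h import *
def deck(d,c,th=175):
    q=white(d,c,th=th); m=np.zeros((420,560),np.uint8); q=cv2.convexHull(q); cv2.drawContours(m,[q],-1,255,-1); return q,m
def cen(q): M=cv2.moments(q); return M["m10"]/M["m00"],M["m01"]/M["m00"]
def ribs(d,c,z,ctr,th=175):
    q,m=deck(d,c,th); m=cv2.erode(m,np.ones((3,3)),iterations=1)
    g=cv2.cvtColor(d["img"],cv2.COLOR_BGR2GRAY).astype(float); vs,us=np.nonzero(m)
    w=np.clip(np.median(g[m>0])-25-g[vs,us],0,None); s=0
    for u,v,k in zip(us,vs,w):
        if k>0:
            p=onz(d,u,v,z)-ctr; r=np.hypot(p[0],p[1])
            if 6<r<25: s+=k*np.exp(3j*np.arctan2(p[1],p[0]))
    return np.degrees(np.angle(s))/3,abs(s)/w.sum()
def quad(d,seed,lo,hi):
    h=cv2.cvtColor(d["img"],cv2.COLOR_BGR2HSV); m=cv2.inRange(h,lo,hi)
    m=cv2.morphologyEx(m,cv2.MORPH_OPEN,np.ones((3,3)))
    cs=cv2.findContours(m,cv2.RETR_EXTERNAL,cv2.CHAIN_APPROX_NONE)[0]
    cs=[q for q in cs if cv2.contourArea(q)>200]
    q=max(cs,key=lambda q:cv2.pointPolygonTest(q,seed,True))
    return q
E
python3 - <<'E'
from meas import *
T=cam("top",3);S=cam("scene",3)
for n,pt,ps in(("A",(164,193),(360,200)),("B",(137,296),(331,152))):
    a,b=cen(deck(T,pt)[0]),cen(deck(S,ps)[0])
    x,e=tri(T,a,S,b); c=onz(T,*a,30)
    print(n,np.round(a,1),np.round(b,1),"xyz",x.round(1),np.round(e,1),"onz30",c.round(1),"ribs",ribs(T,pt,30,c),ribs(S,ps,30,onz(S,*b,30)))
print("neck",tri(T,(293.8,228.2),S,(248.4,205.2)))
for d,n in((T,"T"),(S,"S")):
    h=cv2.cvtColor(d["img"],cv2.COLOR_BGR2HSV)
    for nm,p in(("block",(275,228) if n=="T" else (240,222)),("table",(294,290) if n=="T" else (200,240)),("crate",(400,260) if n=="T" else (145,215))): print(n,nm,h[p[1],p[0]])
def crop(d,c,h,k): return cv2.resize(d["img"][c[1]-h[1]:c[1]+h[1],c[0]-h[0]:c[0]+h[0]],None,fx=k,fy=k,interpolation=cv2.INTER_CUBIC)
cv2.imwrite("pics/gc.png",np.hstack([crop(T,(294,229),(35,40),5),crop(S,(248,215),(35,40),5)]))
for u,v in((293.8,228.2),):
    c=onz(T,u,v,63.5); print("gauge_top",c)
    for x,y in((690,75),(592,120),(672,190)):
        p=onz(T,(x-520)/6.5-.5+274,y/6.5-.5+209,60)-c; print(np.degrees(np.arctan2(p[1],p[0])),np.hypot(p[0],p[1]))
E
```

```text
A [162.9 192.6] [360.  198.2] xyz [642.5 182.7  29.4] [0.5 0.5] onz30 [642.1 182.1  30. ] ribs (np.float64(-40.987200780254646), np.float64(0.9184827053781733)) (np.float64(-41.025374781846516), np.float64(0.8437996172830557))
B [136.7 297. ] [330.8 149.9] xyz [430.5 235.4  29.7] [0.6 0.6] onz30 [430.2 234.8  30. ] ribs (np.float64(-2.161657950033342), np.float64(0.9504503116994368)) (np.float64(-1.634303615948191), np.float64(0.935280339658489))
neck (array([565.19609672, -84.01126625,  48.82060239]), [np.float64(1.1908335372872763), np.float64(1.1908335372873278)])
T block [ 13 179 189]
T table [ 13 154 104]
T crate [ 18 121 233]
S block [ 14 171 186]
S table [ 14 144 183]
S crate [ 17 124 206]
gauge_top [564.17481828 -84.39862842  63.5       ]
-36.68906591868039 20.302660455081064
81.12940855467693 18.428060383924766
-162.39922708626187 19.885404317715373
```

View pics/gc.png

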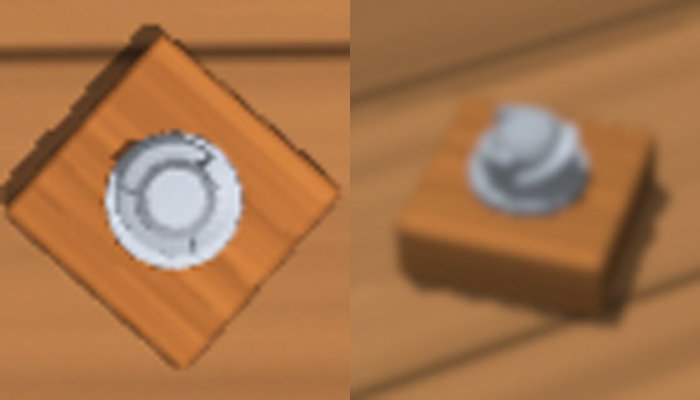

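The gauge crop shows the block's top corners at (158,33), (340,193), (182,370), (7,212) in the left half and the neck's top face at about (526,128) in the right half. Triangulate those.

Run:
```python
from meas import *
T=cam("top");S=cam("scene")
tc=np.array([(158,33),(340,193),(182,370),(7,212)])/5-.5+[259,189]
sc=np.array([(118,97),(305,143),(252,270),(50,232)])/5-.5+[213,175]
W=np.array([onz(T,*p,34) for p in tc]); V=np.array([onz(S,*p,34) for p in sc])
print(W.round(1),W.mean(0).round(1)); print(V.round(1),V.mean(0).round(1))
for P in(W,V):
    e=np.roll(P,-1,0)-P; print(np.linalg.norm(e,axis=1).round(1),np.degrees(np.arctan2(e[:,1],e[:,0])).round(1), (np.degrees(np.arctan2(e[:,1],e[:,0]))%30).round(1))
for p in tc[:4]:
    x=min((tri(T,p,S,q) for q in sc),key=lambda r:r[1][0]+np.linalg.norm(r[0]-onz(T,*p,34))/20);print("corner",x[0].round(1))
print("neck",tri(T,(293.8,228.2),S,(247.7,200.1)))
# crate rim corners in top
for d,s,n in((T,(400,275),"T"),(S,(145,215),"S")):
    q=quad(d,s,(15,60,130),(25,160,255)); r=cv2.minAreaRect(q); b=cv2.boxPoints(r)
    print(n,"crate",r, [onz(d,*p,45).round(0)[:2] for p in b], onz(d,*r[0],45).round(1))
for yaw in np.radians([-40,-10,20,50]):
  for nm,pos in(("A",(642,182,60)),("G",(564,-84,120)),("B",(430,235,60)),("C",(480,-270,120))):
    for k in range(0,12,3):
        q=robot.inverse_kinematics(pos,[np.pi,0,yaw+k*np.pi/6]); 
        print(nm,round(np.degrees(yaw)+30*k), None if q is None else np.round([q[0],q[5]],2),end="; ")
  print()
```

```text
[[ 633.3  -79.3   34. ]
 [ 566.6 -152.8   34. ]
 [ 495.4  -86.9   34. ]
 [ 560.6  -16.4   34. ]] [564.  -83.9  34. ]
[[ 498.5  -86.1   34. ]
 [ 569.7  -19.2   34. ]
 [ 636.4  -79.9   34. ]
 [ 573.6 -151.6   34. ]] [569.5 -84.2  34. ]
[99.3 97.  96.1 96.1] [-132.2  137.2   47.2  -40.9] [17.8 17.2 17.2 19.1]
[97.7 90.2 95.3 99.6] [  43.2  -42.3 -131.2  138.9] [13.2 17.7 18.8 18.9]
corner [633.8 -79.   31.3]
corner [ 567.5 -151.6   28.9]
corner [495.7 -86.1  31.9]
corner [561.2 -15.6  26. ]
neck (array([564.32153248, -84.03838928,  63.76375504]), [np.float64(0.3810331955980069), np.float64(0.381033195597986)])
T crate ((404.2025146484375, 277.9244079589844), (99.55068969726562, 69.08765411376953), 88.83085632324219) [array([ 561., -237.]), array([ 562., -378.]), array([ 363., -375.]), array([ 362., -236.])] [ 461.6 -306.4   45. ]
S crate ((143.37075805664062, 209.49929809570312), (59.77241134643555, 71.10697174072266), 72.96222686767578) [array([ 359., -380.]), array([ 348., -210.]), array([ 570., -234.]), array([ 567., -379.])] [ 469.4 -303.6   45. ]
A -40 [0.11 2.38]; A 50 [0.11 0.81]
[... 545 characters left out ...]
80 [-0.71 -0.54]; C 170 [-0.71 -2.11]; C 260 [-0.71  2.6 ]; 
A 20 [0.11 1.33]; A 110 [ 0.11 -0.24]; A 200 [ 0.11 -1.81]; A 290 [0.11 2.9 ]; G 20 [-0.34  0.88]; G 110 [-0.34 -0.69]; G 200 [-0.34 -2.26]; G 290 [-0.34  2.45]; B 20 [0.27 1.49]; B 110 [ 0.27 -0.08]; B 200 [ 0.27 -1.65]; B 290 [0.27 3.06]; C 20 [-0.71  0.51]; C 110 [-0.71 -1.06]; C 200 [-0.71 -2.63]; C 290 [-0.71  2.08]; 
A 50 [0.11 0.81]; A 140 [ 0.11 -0.76]; A 230 [ 0.11 -2.33]; A 320 [0.11 2.38]; G 50 [-0.34  0.35]; G 140 [-0.34 -1.22]; G 230 [-0.34 -2.79]; G 320 [-0.34  1.93]; B 50 [0.27 0.97]; B 140 [ 0.27 -0.6 ]; B 230 [ 0.27 -2.17]; B 320 [0.27 2.54]; C 50 [-0.71 -0.02]; C 140 [-0.71 -1.59]; C 230 None; C 320 [-0.71  1.55];
```

Positions agree across views: cap A (642,182), cap B (430,235), gauge (564,-84), with ridge ends at about -42° (block edges and ridges agree). Now grasp A with the jaws along 49°, clear of the red and purple look-alikes, and set it on the gauge.

```bash
cat > act.py <<'E'
from h import *
D=np.radians
G=np.array([564.2,-84.2]); C=np.array([462,-306.])
def ori(y): return [np.pi,0,D(y)]
def st(tag=""):
    print(tag,"t%.1f"%robot.current_t(),"tcp",np.round(robot.current_tcp_pos(),1),"yaw %.1f"%np.degrees(robot.current_eef_rot()[2]),
      "F",np.round(robot.current_contact_force(),1),"M",np.round(robot.current_ft_torque(),2),"w %.3f"%robot.current_gripper_width(),flush=True)
def pick(xy,yaw):
    robot.move_gripper(.8); robot.move_ptp([*xy,110],ori(yaw)); st("above")
    robot.move_linear([*xy,30],speed=150); robot.move_linear([*xy,5],speed=60,f_stop=15); st("low")
    robot.move_gripper(0.3); st("gripped"); robot.move_linear([*xy,120],speed=150); st("up")
def setdown(yaw):
    robot.move_ptp([*G,120],ori(yaw)); st("over gauge")
    robot.move_linear([*G,72],speed=100); print(robot.move_linear([*G,50],speed=15,f_stop=5)); st("down")
E
python3 - <<'E'
from act import *
st("start"); pick((642.3,182.4),139); setdown(157.5)
cv2.imwrite("pics/sd.png",cv2.resize(robot.get_image("scene")["img"][130:290,170:350],None,fx=3,fy=3))
E
```

```text
start t1.0 tcp [208.5 509.  218.7] yaw 157.7 F [ 1.4 -0.5  0.7] M [0.05 0.03 0.01] w 0.999
above t3.5 tcp [641.9 183.7 110.4] yaw 139.1 F [-0.9 -0.5  0. ] M [ 0.   -0.01  0.  ] w 0.802
low t4.8 tcp [642.1 182.3   4.6] yaw 139.0 F [-0.2 -0.2  0.1] M [-0.05  0.05  0.  ] w 0.796
gripped t5.2 tcp [642.6 182.4   5.3] yaw 139.0 F [-0.6 -0.7  0.6] M [-0.06 -0.01  0.03] w 0.600
up t6.2 tcp [641.5 182.3 118.8] yaw 139.0 F [-0.4 -0.  -1.9] M [-0.05  0.04  0.01] w 0.601
over gauge t7.2 tcp [564.4 -83.5 119.7] yaw 157.5 F [ 0.5  0.6 -1.1] M [ 0.03 -0.01 -0.02] w 0.602
True
down t8.9 tcp [564.1 -84.2  54.5] yaw 157.5 F [-0.3  0.7  4.1] M [0.04 0.06 0.06] w 0.600
```

View pics/sd.png

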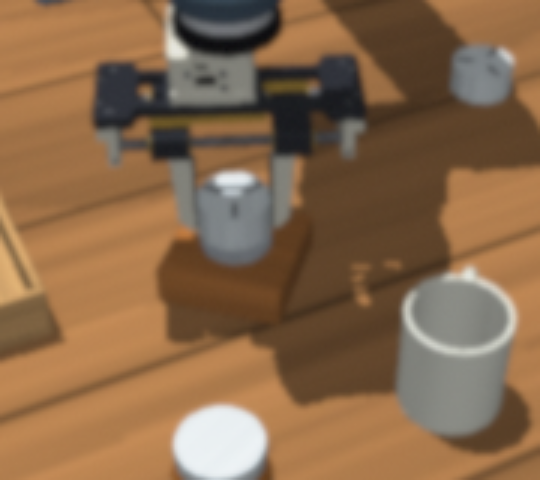

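The cap sits on the ridges with its rim at 49.5, as predicted. The picture shows it held upright at about (235,215) on the gauge. Now turn in small guarded steps.

```bash
cat >> act.py <<'E'
def force(n=3):
    L=[]
    for _ in range(n): L.append(np.r_[robot.current_contact_force(),robot.current_ft_torque()]); robot.sleep(.02)
    return np.mean(L,0)
def turn(y0,zc,nmax,step=.1):
    """clockwise in small steps under a light press; stops when it sinks no more"""
    Z=[robot.current_tcp_pos()[2]]
    for i in range(nmax):
        zc-=step*5.7; hit=robot.move_linear([*G,zc],ori(y0-np.degrees(step)*(i+1)),speed=2,f_stop=14)
        f=force(); z=robot.current_tcp_pos()[2]; Z.append(z)
        print(i+1,"t%.1f"%robot.current_t(),"zc %.2f z %.2f yaw %.1f"%(zc,z,np.degrees(robot.current_eef_rot()[2])),f.round(2),"HIT" if hit else "",flush=True)
        if hit or f[2]>22 or abs(f[5])>.7: break
        zc-=np.clip((5-f[2])*.06,-.5,.3)
        if i>=3 and Z[-3]-z<.35: break
    return zc
E
python3 - <<'E'
from act import *
turn(157.5,54.3,18)
st("end")
E
```

```text
1 t9.5 zc 53.73 z 53.99 yaw 151.8 [-2.27 -0.25  5.27  0.14  0.39  0.06] 
2 t9.9 zc 53.18 z 53.32 yaw 146.2 [-0.01  0.2   4.28  0.08  0.12 -0.03] 
3 t10.3 zc 52.56 z 52.75 yaw 140.4 [-0.23  0.37  5.05  0.09  0.15 -0.03] 
4 t10.7 zc 52.00 z 52.14 yaw 134.6 [-0.69  0.27  5.22  0.05  0.09 -0.07] 
5 t11.1 zc 51.44 z 51.52 yaw 128.9 [-0.97  0.35  4.57  0.02  0.13 -0.05] 
6 t11.5 zc 50.84 z 51.03 yaw 123.2 [-0.86 -0.12  5.26  0.07  0.18 -0.05] 
7 t11.9 zc 50.29 z 50.38 yaw 117.4 [-0.78 -0.05  5.51  0.02  0.14 -0.07] 
8 t12.2 zc 49.75 z 49.88 yaw 111.7 [-0.88 -0.57  5.07  0.01  0.18 -0.06] 
9 t12.6 zc 49.18 z 49.26 yaw 106.0 [-0.2  -0.41  5.06 -0.01  0.11 -0.11] 
10 t13.0 zc 48.62 z 48.65 yaw 100.3 [-0.15 -0.15  4.5  -0.06  0.09 -0.13] 
11 t13.4 zc 48.02 z 47.89 yaw 94.6 [ 0.99  0.16  2.45 -0.01 -0.1  -0.11] 
12 t13.9 zc 47.29 z 46.78 yaw 88.9 [ 0.07 -0.26 -1.32 -0.11  0.05  0.  ] 
13 t14.4 zc 46.42 z 46.35 yaw 83.1 [-0.09  0.07 -0.68 -0.06  0.06  0.01] 
14 t14.8 zc 45.55 z 45.57 yaw 77.4 [-0.08 -0.22 -1.03 -0.08  0.06  0.03] 
15 t15.3 zc 44.68 z 45.31 yaw 71.6 [-0.13  0.23  5.73 -0.01  0.29 -0.07] 
16 t15.7 zc 44.16 z 45.31 yaw 65.9 [-0.66 -0.17  8.2  -0.01  0.41 -0.07] 
end t15.7 tcp [565.1 -84.6  45.3] yaw 65.9 F [-0.7  0.3  8.1] M [ 0.03  0.39 -0.05] w 0.600
```

The cap turned 1.5 rad. TCP z settled at 45.31, and with the 5.3 grip offset that puts the rim at 40.0, on the flange. Force stayed around 5 N (8 N at the end) and there was no early binding, so cap_A looks good. Release it, check its height from two views, then take cap B to the crate.

Run:
```python
from act import *
from meas import *
yaw=np.degrees(robot.current_eef_rot()[2])
robot.move_linear([*G,45.2],speed=5); st("relieved")
robot.move_gripper(.8); st("open")
print(robot.move_linear([*G,140],ori(yaw),speed=120,f_stop=10))
robot.move_ptp([430.4,235.1,140],ori(88)); st()
T=cam("top",2);S=cam("scene",2)
a=cen(deck(T,(293,228))[0]); b=cen(deck(S,(248,198))[0])
print(a,b,"deck on gauge",tri(T,a,S,b), "ribs",ribs(T,(293,228),70,onz(T,*a,70)))
g=lambda d,c,h:cv2.resize(d["img"][c[1]-h:c[1]+h,c[0]-h:c[0]+h],(390,390),interpolation=cv2.INTER_CUBIC)
cv2.imwrite("pics/home.png",np.hstack([g(T,(293,228),30),g(S,(248,210),30)]))
```

```text
relieved t16.1 tcp [564.4 -84.3  45.3] yaw 65.9 F [-0.8  0.3  2.7] M [-0.11  0.04  0.04] w 0.600
open t16.6 tcp [564.1 -84.2  45.1] yaw 65.8 F [0.3 0.5 0.4] M [-0.06  0.09  0.01] w 0.799
False
 t18.9 tcp [431.2 234.5 140. ] yaw 87.9 F [ 0.1  0.1 -0.5] M [-0.05  0.05  0.02] w 0.805
(294.11619348054677, 228.16982124079914) (247.6275132275132, 198.13862433862434) deck on gauge (array([564.23824072, -84.20757281,  69.68022114]), [np.float64(0.5738067811302531), np.float64(0.5738067811302566)]) ribs (np.float64(6.084727116134072), np.float64(0.9506453425490976))
```

View pics/home.png

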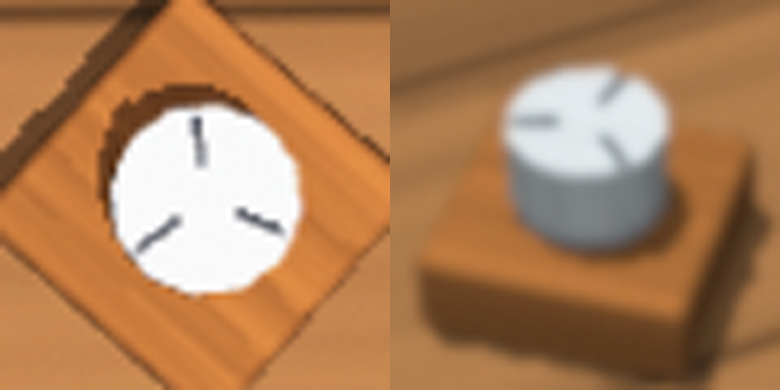

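The picture shows the cap flat on the flange. The deck triangulates to 69.7 (70 is home), and the ribs at 6.1° match the commanded turn of 5.9°, so nothing slipped. Now cap B goes to the crate.

Run:
```python
from act import *
from meas import *
pick((430.4,235.1),88)
robot.move_linear([430.4,235.1,160]); robot.move_ptp([*C,150],ori(88)); st("over crate")
robot.move_linear([*C,40],speed=150); print(robot.move_linear([*C,11.5],speed=25,f_stop=4)); st("down")
robot.move_gripper(.8); robot.move_linear([*C,170],speed=150,f_stop=10)
robot.move_ptp([350,150,250],ori(88)); st("clear")
T=cam("top",2);S=cam("scene",2)
a=cen(deck(T,(404,278))[0]); b=cen(deck(S,(145,212))[0]); print("crate cap",a,b,tri(T,a,S,b))
a=cen(deck(T,(293,228))[0]); b=cen(deck(S,(248,198))[0]); print("gauge cap",tri(T,a,S,b))
cv2.imwrite("pics/fin.png",T["img"])
```

```text
above t19.5 tcp [428.8 234.5 108.8] yaw 88.0 F [0.5 0.2 0.5] M [-0.05  0.09 -0.04] w 0.799
low t20.8 tcp [430.1 235.    4.6] yaw 88.0 F [ 0.8 -0.3 -0.3] M [-0.09  0.05  0.05] w 0.796
gripped t21.2 tcp [430.6 235.2   5.2] yaw 88.0 F [ 0.2 -1.   1.7] M [-0.03  0.07 -0.  ] w 0.600
up t22.1 tcp [429.6 234.9 119.2] yaw 88.0 F [-1.2 -0.  -0.5] M [-0.02  0.04  0.01] w 0.597
over crate t24.5 tcp [ 462.4 -305.   150. ] yaw 88.1 F [-0.2 -0.4 -1.2] M [-0.07  0.13  0.04] w 0.597
True
down t26.4 tcp [ 461.8 -305.8   12.2] yaw 88.0 F [-1.3  1.   4.8] M [-0.08 -0.01 -0.01] w 0.598
clear t29.9 tcp [350.5 149.5 249.9] yaw 88.0 F [0.3 0.  0.1] M [-0.06  0.05 -0.02] w 0.795
crate cap (403.3475177304964, 278.0567375886525) (142.54966198647946, 210.82995319812792) (array([ 461.03115696, -306.29134208,   35.28181137]), [np.float64(0.8358402719138038), np.float64(0.8358402719136984)])
gauge cap (array([564.22779175, -84.22221944,  69.74645681]), [np.float64(0.554245030733782), np.float64(0.5542450307338264)])
```

View pics/fin.png

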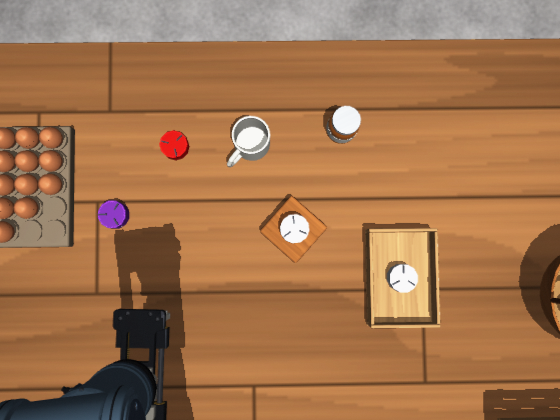

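The final view shows one cap on the gauge at (294,229) and the other flat in the crate at (404,278). The jar (345,122), the mug (250,138) and the red and purple look-alikes have not moved. Handing in.

```bash
python3 -c "
from bench import robot
robot.hand_in()"
```

```text
the job is handed in; nothing more can be done
```

The good cap is screwed fully home on the gauge and the other one is in the crate. I handed the job in with the robot clear, at about 30 s of the 72 s allowed.

- **Good cap:** The first cap I tried (the one at about x 642, y 182) seated at the expected height and turned 1.5 rad clockwise. The press was about 5 N, up to 8 N at the end. It passed the faulty cap's binding height freely and landed on the flange. After release its deck measured 69.7 mm high (70 is home), and its rib angle matched the turn, so it had not slipped in the grip.
- **Faulty cap:** I put the other cap in the crate by elimination and did not try it on the gauge. The last picture shows it lying flat in the middle of the crate.
- **Bystanders:** The honey jar, the mug and the red and purple look-alikes stand where they were.

Some readings disagreed:
- **Force dip:** For about 0.35 rad late in the turn the press force fell to roughly zero, probably thread play, before the rim landed.
- **Gauge block:** Its top corners triangulated to 26–32 mm against the stated 34 mm. I relied on the neck-top measurement (63.8 against 63.5 mm) and on touch instead.
- **Crate cap:** Its deck measured 35.3 mm against an expected 37 mm, within the calibration error.

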